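# Draw the charged battery out of its cradle and shut the dust cover

## Robot

A 6-joint arm with a two-finger parallel gripper is mounted at the origin on the work surface. World frame = base frame: x ahead of the robot, y to its left, z up, the work surface at z = 0. Lengths are in m, angles in rad, forces in N, time in s.
With the tool pointing down it reaches from about 0.375 to 0.975 m from the base axis. Payload 3.8 kg.
Tool frame: the origin (TCP) lies on the centre line of the jaws, within the pads' length; the fingertips stand 22 mm ahead of it and the grasp point (between the pads) lies 3 mm ahead of it; z points along the fingers, x is the direction in which the jaws open and shut, and the axes are right-handed (so a half turn about z gives the same grasp; the last joint's range is limited). The gripper opens to 85 mm and grips with 20 to 120 N. Pads are 22 mm wide; open, the fingers measure 114 mm over their backs; the gripper's body (76 mm by 85 mm) begins 54 mm behind the grasp point. The pads swing forward as they close: fully open they stand 13 mm farther back than shut.
Start: joints at [-1.349, 0.264, 1.604, -0, 1.274, -0.037], TCP at [0.173, -0.653, 0.253] pointing down, gripper open.
Joint ranges: [-2.63, 2.63], [-0.94, 2.18], [0.31, 2.57], [-1.31, 4.45], [0, 2.66], [-2.55, 2.55]. Speed limits (rad/s): [2.57, 2.57, 3.14, 3.14, 3.14, 3.14].

## Interface

Orientations are given as a rotation vector (axis times angle).
In Python, from workcell import bot, viewer gives the robot as it stands.
- The arm moves only by the tool move_arm, never from a script. Its argument "series" is text: rows parted by semicolons, each of 7 numbers parted by spaces: the turn, a rotation vector about the tool's x, y, z scaled (see below), then the shift along the tool's x, y, z scaled (see below), then the opening, from -1 (shut) to 1 (fully open). A call has exactly 8 rows; each row is the pose to reach, as a shift and turn from the pose commanded when the call began, along the tool's axes at that moment; what a row does not reach only later rows make up. The controller multiplies each number of a shift by 100 mm and each number of a turn by 120 degrees. A row lasts 1/10 s, in which the tool goes at most 50 mm and 8.59 degrees, less where a joint would pass 70% of its speed; a pose out of reach is approached as far as the arm can. A call with a number of a shift or a turn outside -1 to 1 is refused whole. A call with a gripper value outside its range is refused whole. The fingers move at their own pace and stop on an object; "squeeze" is the grip in N (left out, the last holds). Time passes only in rows, so rows that repeat a pose let the fingers close, or fill a call up. It gives the time, the measured TCP pose, the force and the opening at its end, in the units of the state.
- bot.read_state(): the state, without advancing time (a new reading comes with each control period).
- viewer.read_camera(name): name is "side" or "top" or "wrist"; returns a dict with "pixels" (420x560x3 uint8, red, green, blue), "K" (3x3 intrinsics, pixels), "dist" ([k1, k2, p1, p2, k3] as OpenCV has them; the pictures are not rectified), "world_to_cam" (4x4, takes a point from world to camera coordinates); the wrist camera has in their place "mount" (4x4, takes a point from camera to tool coordinates, whose origin is the TCP and whose axes are the tool frame's). Camera axes: x right, y up, looking along -z (the intrinsics and any distortion apply to the point x, -y, -z); pixel columns grow to the right and rows downward; lengths in m; the calibration is good to about 2 mm. A picture is of the moment at which its call begins: read the wrist's pose just before it. There is no depth.
- bot.finish_job(): hands the job in, once; it reports no verdict.
The state is a dict: "time": time; "q": joint angles; "joint_vel": joint speeds; "joint_torque": joint torques, N m; "tool_pos": TCP position; "tcp_rot": TCP orientation; "wrist_force": force on the tool from outside, world axes, zero at the start; "torque": the same for the moment, N m; "width": opening from 0.0 (shut) to 1.0 (fully open).
Only numpy, scipy, OpenCV 4.12 (cv2) and the standard library are available. Lean on these libraries where they do the work, as an engineer would, in place of code of your own. Each camera call takes 0.05 s, during which the arm holds its last target.

## Task

Unplug the battery pack that has the flat U-shaped handle: draw it straight out of its charging cradle, past the spring catch, and leave it lying flat on the bench just in front of that cradle, completely clear of it. Then swing that cradle's dust cover fully down over the empty socket. Leave the other pack plugged in with its cover up, and leave everything else on the bench where it is.

Things in the scene. Friction and masses are not known exactly. Their poses are not given: they have to be found in the camera images.
- cradle: Aluminium charging cradle fixed to the bench, with the U-handled pack. Origin on the bench, z up, x from its open front towards its socket block; the pack comes out along -x. Cheeks: inner faces y = +-37 mm, outer +-47 (5 mm high feet to +-63), x = -22 to 40, 36 high. Socket block: x = 40 to 85, y = +-47, 60 high. No floor: the pack slides on the bench.
- cradle_slot (a point): Centre of the socket slot's mouth in the cradle's block: 40, 0, 22 mm in the cradle's frame. Slot 38 mm wide, z 14 to 30 mm.
- cradle_catch (a point): Point midway between the cradle's two sprung catch rollers, one in each cheek (-6, 0, 19 mm in its frame); they sit in notches in the pack's sides. After up to 3 mm of play it takes a pull of about 8 to 18 N in all to pass the catch, little after that.
- pack: Loose black battery pack, 0.3 to 0.6 kg, with a flat grey U handle. Origin: centre of its underside, x towards the plug. Body 72 (x) x 70 (y) x 36 mm high; copper plug tongue behind, to x = 58, 30 mm wide. Plugged in: origin at -6, 0, 0 mm of the cradle, axes parallel. Body clears the cheeks after 52 mm of pull, tongue after 74 mm.
- pack_handle (a point): Middle of the window in the pack's U handle (-59, 0, 18 mm in its frame). Window 46 (x) x 48 mm (y), open to the bench, so shut fingertips can go down in it and hook the crossbar, or the bar be pinched. Crossbar: x = -94 to -82, y = +-34, z 7 to 29 mm of the pack. Side arms 10 mm wide.
- cradle_cover (a joint): Angle (rad) of cradle's dust cover: grey plate 60 mm wide, 46 long, 4 thick, hinged along y at 38, 0, 60 mm of the cradle. 0: hangs down over the slot, shut (stop). 1.57: level, out along the cradle's -x. More: leans up (stop 2.4). Starts at 1.6 to 2.2; light friction hinge, stays put, under 2 N at the edge: press down from above, then push to the block.
- cradle2: The other cradle, of the same shape and with the same frame; holds the other pack.
- pack2: The other battery pack: same body and tongue, no handle in front but a round knob on top (26 mm across, top at z = 61 mm, at x = -20 mm). Stays plugged in.
- cradle2_cover (a joint): Angle of the other cradle's cover, as cradle_cover; to be left up.
- can: Plain closed metal can, 60 mm across, 75 mm high, origin under its centre. Leave it.
- mug: Steel mug, 80 mm across, 85 mm high, origin under its centre. Leave it.
- screwdriver: Screwdriver lying flat. Leave it.
- tape: Ring of tape 76 mm across, 20 mm high. Leave it.
- matchbox: Cardboard matchbox 55 x 36 x 16 mm. Leave it.
- torch: Black torch 110 x 36 x 36 mm lying flat. Leave it.
- ration_box: Cardboard box 110 x 80 x 60 mm. Leave it.
Mind the look-alikes: they are no part of the job. What is shaped like the pack but green, purple or yellow is not meant.

How it is judged:
On the way, in this order (a step that is already met when the one before it is completed fails the run):
1. the U-handled pack is out of its cradle (x of pack in the frame of cradle below -0.08 m), for 0.1 s.
2. its cradle's dust cover is shut (value of joint cradle_cover below 0.15 rad), for 0.1 s.
At the end, for the whole second after the job is handed in: The U-handled pack lies flat and still on the bench in front of its own cradle, its origin 80 to 250 mm out along the cradle's -x and within 100 mm of its centre line; that cradle's cover is within 0.15 rad of shut; the other pack has moved less than 10 mm and its cover is still above 1.3 rad (x of pack in the frame of cradle between -0.25 and -0.08 m and y of pack in the frame of cradle between -0.1 and 0.1 m and height (world z) of pack below 0.006 m and angle between pack's own z axis and vertical below 0.1 rad and linear speed of pack below 0.02 m/s and value of joint cradle_cover below 0.15 rad and distance of pack2 from where it was at the start of the episode below 0.01 m and value of joint cradle2_cover above 1.3 rad); the robot touches nothing.
It fails at once if the pack is tipped over (angle between pack's own z axis and vertical above 0.7 rad).
It fails at once if the other pack is pulled from its place (distance of pack2 from where it was at the start of the episode above 0.01 m).
It fails at once if the other cover is shut (value of joint cradle2_cover below 1.3 rad).
It fails at once if a bystander is moved by more than 30 mm (distance of any of can, mug, screwdriver, tape, matchbox, torch, ration_box from where it was at the start of the episode above 0.03 m).
It also fails if it takes over 48 s, if anything falls off the work surface, if the arm or the gripper's body presses on something with over 40 N, if the wrist force passes 120 N, or if a joint passes its speed limit or range.

## Working session

There is one attempt and no reset: what is moved stays moved. The work goes in short steps, Python scripts to look and compute and a tool call to move; the robot and the scene stay as the last step left them, time stands still between calls to the robot, and variables do not carry over. Pictures are saved under pics/ and viewed, and the job is handed in when it is done.

Besides the shell and the picture viewer there is one more tool, called after ">>>" as name(argument=value, ...) on one line, values as JSON. move_arm: Moves the arm, as the interface text tells. Its arguments: {"type":"object","properties":{"series":{"type":"string"},"squeeze":{"type":"number"}},"required":["series"]}

```bash
mkdir -p pics; ls
python3 - <<'E'
from workcell import bot, viewer
import cv2
s=bot.read_state(); print(s)
for n in ("side","top","wrist"):
    c=viewer.read_camera(n); cv2.imwrite(f"pics/{n}0.png",c["pixels"][:,:,::-1]); print(n,c["K"],c["dist"],c.get("world_to_cam"),c.get("mount"))
E
```

```text
pics
{'time': 0.0, 'q': array([-1.34892550e+00,  2.64802241e-01,  1.60541134e+00, -8.26848943e-06,
        1.27368660e+00, -3.69042634e-02]), 'joint_vel': array([ 1.07729923e-03,  1.05875335e-04, -9.37872963e-04,  3.35795155e-04,
       -6.52520439e-04, -4.25099339e-05]), 'joint_torque': array([ 6.87642932e-05, -5.15106118e+01, -3.67311037e+01, -1.08393942e-04,
        1.28610883e-02,  9.54598278e-06]), 'tool_pos': array([ 0.17256991, -0.65184782,  0.25190873]), 'tcp_rot': array([-2.48833633,  1.91534796,  0.00279538]), 'wrist_force': array([-0.76700394,  0.19439299,  0.14489943]), 'torque': array([-0.06287058, -0.03255834,  0.01796602]), 'width': 0.9982767285108263}
side [[484.1443829    0.         272.48843318]
 [  0.         484.1443829  209.31814039]
 [  0.           0.           1.        ]] [-0.13680955  0.          0.          0.          0.        ] [[-0.85112761 -0.52454519  0.02083592  0.45589185]
 [ 0.37034395 -0.57184367  0.73201105 -0.25364685]
 [-0.37205799  0.63075127  0.68097407 -1.32736282]
 [ 0.          0.          0.          1.        ]] None
top [[441.26370686   0.         272.79954221]
 [  0.         441.26370686 210.87490582]
 [  0.           0.           1.        ]] [0.04589824 0.         0.         0.         0.        ] [[-0.00256029 -0.99999382 -0.00240929 -0.0043296 ]
 [ 0.97926689 -0.00299524  0.20255216 -0.52711499]
 [-0.20255812 -0.00184075  0.97926851 -1.07268846]
 [ 0.          0.          0.          1.        ]] None
wrist [[305.03650066   0.         278.65585301]
 [  0.         305.03650066 209.29803448]
 [  0.           0.           1.        ]] [-0.06015854  0.          0.          0.          0.        ] None [[ 9.99999213e-01 -1.11475762e-03  5.75161926e-04  4.00976647e-04]
 [-9.12450847e-04 -9.61072976e-01 -2.76293144e-01 -6.93691427e-02]
 [ 8.60772472e-04  2.76292402e-01 -9.61073237e-01 -1.19942764e-01]
 [ 0.00000000e+00  0.00000000e+00  0.00000000e+00  1.00000000e+00]]
```

View pics/top0.png

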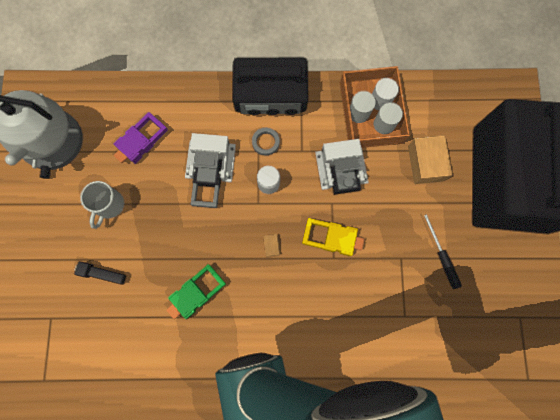

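View pics/side0.png

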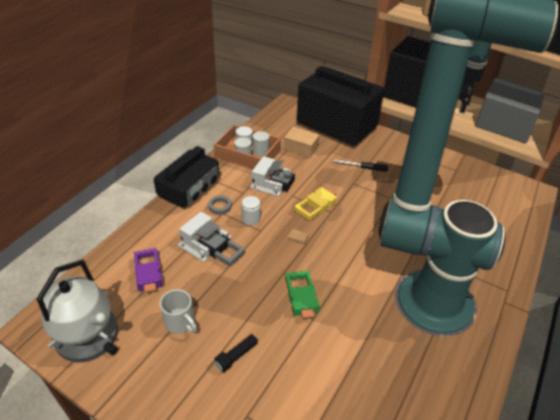

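View pics/wrist0.png

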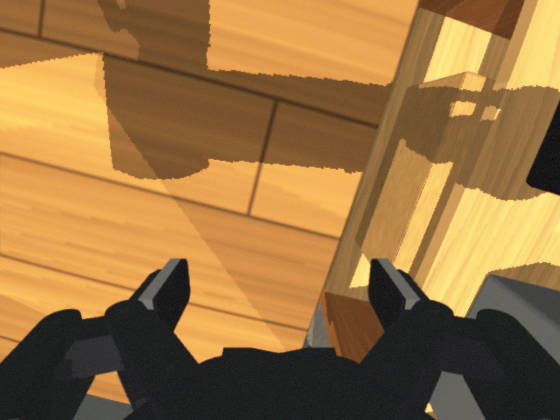

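The U-handled pack is in the left cradle, at about (208,170) in the top view. The knobbed pack is in the right cradle, at about (343,167). I'll enlarge the left one to pick out corners.

```bash
cat > h.py <<'E'
import numpy as np, cv2
from scipy.spatial.transform import Rotation as R
from workcell import bot, viewer
def cam(n):
    s=bot.read_state(); c=viewer.read_camera(n)
    if n=="wrist":
        T=np.eye(4);T[:3,:3]=R.from_rotvec(s["tcp_rot"]).as_matrix();T[:3,3]=s["tool_pos"]
        c["world_to_cam"]=np.linalg.inv(T@c["mount"])
    return c
def proj(c,P):
    P=np.atleast_2d(P); W=c["world_to_cam"]; p=(P@W[:3,:3].T+W[:3,3])*[1,-1,-1]
    return cv2.projectPoints(p.reshape(-1,1,3),np.zeros(3),np.zeros(3),c["K"],c["dist"])[0].reshape(-1,2)
def unproj(c,uv,z):
    n=cv2.undistortPoints(np.array(uv,float).reshape(-1,1,2),c["K"],c["dist"]).reshape(-1,2)
    W=c["world_to_cam"]; d=np.c_[n[:,0],-n[:,1],-np.ones(len(n))]@W[:3,:3]; o=-W[:3,:3].T@W[:3,3]
    return o+d*((z-o[2])/d[:,2])[:,None]
def crop(c,name,u0,v0,u1,v1,k):
    cv2.imwrite("pics/"+name,cv2.resize(c["pixels"][v0:v1,u0:u1,::-1],None,fx=k,fy=k,interpolation=cv2.INTER_CUBIC))
E
python3 - <<'E'
from h import *
c=cam("top"); crop(c,"topc.png",160,110,260,220,5)
c2=cam("side"); crop(c2,"sidec.png",160,190,260,280,6)
print(unproj(c,[(193,205),(216,205)],0.029), unproj(c,[(190,136),(228,136)],.06))
E
```

```text
[[0.54858741 0.20289889 0.029     ]
 [0.54841328 0.14283719 0.029     ]] [[0.72720447 0.21099946 0.06      ]
 [0.72709087 0.11136784 0.06      ]]
```

View pics/topc.png

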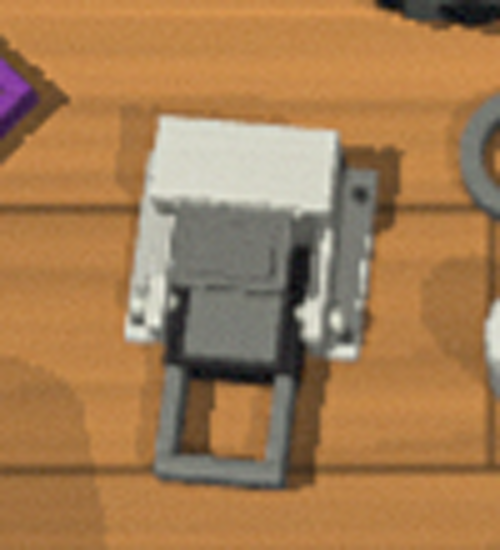

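View pics/sidec.png

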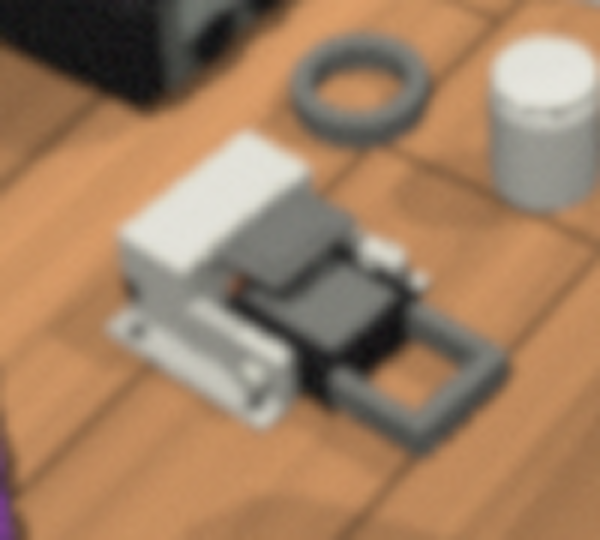

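```bash
cat > fit.py <<'E'
from h import *
from scipy.optimize import least_squares
def fr(p,P): # cradle -> world
    c,s=np.cos(p[2]),np.sin(p[2]); P=np.atleast_2d(P)
    return np.c_[p[0]+c*P[:,0]-s*P[:,1],p[1]+s*P[:,0]+c*P[:,1],P[:,2]]
E
python3 - <<'E'
from fit import *
ct=cam("top");cs=cam("side")
M=np.array([(85,47,60),(85,-47,60),(40,47,60),(40,-47,60),(-100,34,29),(-100,-34,29)])/1e3
ut=(np.array([(160,115),(339,130),(150,203),(331,214),(155,468),(284,484)])+.5)/5-.5+[160,110]
us=(np.array([(120,235),(250,132),(305,175),(183,278),(418,428),(507,362)])+.5)/6-.5+[160,190]
Ms=M[[0,1,3,2,4,5]]
f=lambda p:np.r_[(proj(ct,fr(p,M))-ut).ravel(),(proj(cs,fr(p,Ms))-us).ravel()]
r=least_squares(f,[.65,.17,0],loss="soft_l1");print(r.x,np.round(f(r.x).reshape(-1,2),1))
ft=lambda p:(proj(ct,fr(p,M))-ut).ravel()
print(least_squares(ft,[.65,.17,0]).x)
p=r.x
for c,n,b,k in((ct,"t1.png",(160,110,260,220),5),(cs,"s1.png",(160,190,260,280),6)):
    im=c["pixels"][b[1]:b[3],b[0]:b[2],::-1]; im=cv2.resize(im,None,fx=k,fy=k,interpolation=cv2.INTER_CUBIC)
    def L(A,col):
        q=((proj(c,fr(p,np.array(A)/1e3))-b[:2]+.5)*k-.5).astype(int)
        cv2.polylines(im,[q.reshape(-1,1,2)],True,col,1)
    L([(85,47,60),(85,-47,60),(40,-47,60),(40,47,60)],(0,0,255))
    L([(-100,34,29),(-100,-34,29),(-42,-34,29),(-42,34,29)],(0,255,0))
    L([(-88,24,29),(-88,-24,29),(-42,-24,29),(-42,24,29)],(0,255,0))
    L([(-22,47,36),(40,47,36),(40,37,36),(-22,37,36)],(255,0,0))
    L([(-22,-47,36),(40,-47,36),(40,-37,36),(-22,-37,36)],(255,0,0))
    for th,col in((1.6,(255,255,0)),(1.9,(0,255,255)),(2.2,(255,0,255))):
        s,co=np.sin(th)*46,np.cos(th)*46
        L([(38,30,60),(38,-30,60),(38-s,-30,60-co),(38-s,30,60-co)],col)
    cv2.imwrite("pics/"+n,im)
# tape/can positions
print(unproj(ct,[(265,141),(268,174)],.05),unproj(ct,[(98,197)],.05),unproj(ct,[(272,245),(100,272)],.01))
E
```

```text
[ 0.64681717  0.1678848  -0.08839597] [[-0.   0.4]
 [-0.2  0.3]
 [-0.1 -1. ]
 [-0.5 -0.2]
 [-0.5  1.2]
 [-0.4  0.2]
 [-0.6 -0.6]
 [-0.7 -0.5]
 [ 1.  -1.5]
 [-0.2 -1.1]
 [ 0.4  0.6]
 [ 0.6 -2.3]]
[ 0.64720848  0.16707564 -0.08539522]
[[0.71678046 0.01435244 0.05      ]
 [0.62610486 0.00645731 0.05      ]] [[0.56560184 0.44214181 0.05      ]] [[ 0.44516148 -0.00340476  0.01      ]
 [ 0.37751001  0.43772002  0.01      ]]
```

View pics/t1.png

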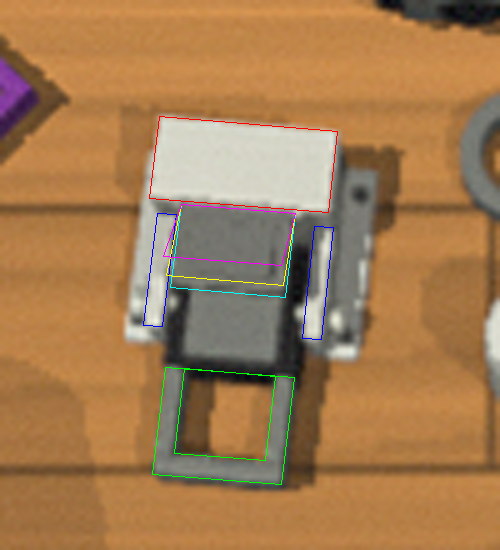

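View pics/s1.png

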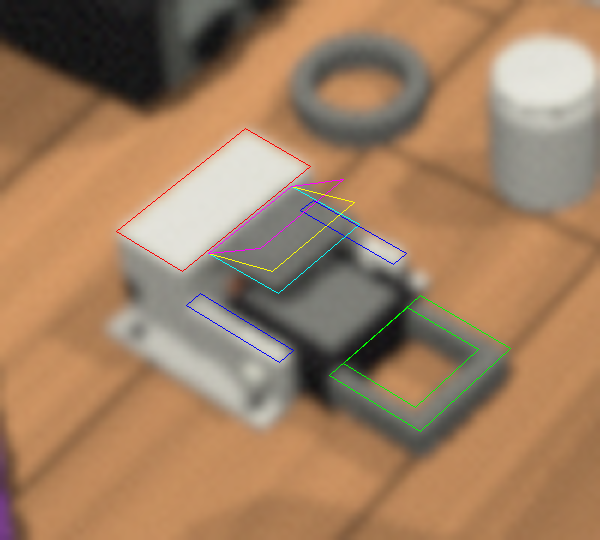

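The cradle is at about (0.647, 0.168) with yaw −0.087, and the cover is at about 1.6–1.9 rad. I'll hook the crossbar with shut fingers, jaw axis along cradle y. Next I compute the approach.

```bash
cat > goal.py <<'E'
from fit import *
CR=np.array([.647,.1675,-.0865])
def need(target_cr, flip=1):
    """target_cr: TCP goal in cradle frame (m). prints turn/120deg and shift/100mm in tool axes"""
    s=bot.read_state(); Rt=R.from_rotvec(s["tcp_rot"]); g=fr(CR,target_cr)[0]
    c,sn=np.cos(CR[2]),np.sin(CR[2])
    X=np.array([-sn,c,0])*flip; Z=np.array([0,0,-1.]); Y=np.cross(Z,X)
    G=R.from_matrix(np.c_[X,Y,Z])
    d=Rt.inv().apply(g-s["tool_pos"]); t=(Rt.inv()*G).as_rotvec()
    ci=R.from_euler('z',-CR[2]).apply(s["tool_pos"]-[CR[0],CR[1],0])
    print("t",round(s["time"],2),"tcp_cr mm",np.round(ci*1e3,1),"shift/100mm",np.round(d*10,3),"turn/120",np.round(t/np.radians(120),3),"F",np.round(s["wrist_force"],1),"w",round(s["width"],2),"q",np.round(s["q"],2))
    return g
E
python3 - <<'E'
from goal import *
print(need([-.065,0,.12],1)); need([-.065,0,.12],-1)
print(R.from_rotvec(bot.read_state()["tcp_rot"]).as_matrix().round(3))
E
```

```text
t 0.35 tcp_cr mm [-401.7 -857.8  253. ] shift/100mm [-6.931 -6.072  1.334] turn/120 [-0.     0.    -1.335] F [-1.   0.   0.2] w 1.0 q [-1.35  0.26  1.6   0.    1.27 -0.04]
[0.58224302 0.17311549 0.12      ]
t 0.35 tcp_cr mm [-401.7 -857.8  253. ] shift/100mm [-6.931 -6.072  1.334] turn/120 [0.    0.    0.165] F [-1.   0.   0.2] w 1.0 q [-1.35  0.26  1.6   0.    1.27 -0.04]
[[ 0.256 -0.967 -0.   ]
 [-0.967 -0.256  0.001]
 [-0.001 -0.    -1.   ]]
```

>>> move_arm(series="0 0 0 -.12 -.11 0 -1;0 0 0 -.25 -.22 0 -1;0 0 0 -.37 -.33 0 -1;0 0 0 -.5 -.44 0 -1;0 0 0 -.62 -.55 0 -1;0 0 0 -.75 -.66 0 -1;0 0 0 -.87 -.76 0 -1;0 0 0 -.99 -.867 0 -1", squeeze=40)

```text
time: 1.15
tool_pos: [0.2318, -0.5333, 0.2534]
tcp_rot: [2.49, -1.916, 0.0]
wrist_force: [0.8, -0.3, -0.3]
width: -0.004
```

>>> move_arm(series="0 0 0 -.12 -.11 0 -1;0 0 0 -.25 -.22 0 -1;0 0 0 -.37 -.33 0 -1;0 0 0 -.5 -.44 0 -1;0 0 0 -.62 -.55 0 -1;0 0 0 -.75 -.66 0 -1;0 0 0 -.87 -.76 0 -1;0 0 0 -.99 -.867 0 -1")

```text
time: 1.95
tool_pos: [0.2902, -0.4155, 0.2533]
tcp_rot: [2.489, -1.916, 0.0]
wrist_force: [-0.2, 0.1, -0.0]
width: -0.003
```

>>> move_arm(series="0 0 0 -.12 -.11 0 -1;0 0 0 -.25 -.22 0 -1;0 0 0 -.37 -.33 0 -1;0 0 0 -.5 -.44 0 -1;0 0 0 -.62 -.55 0 -1;0 0 0 -.75 -.66 0 -1;0 0 0 -.87 -.76 0 -1;0 0 0 -.99 -.867 0 -1")

```text
time: 2.75
tool_pos: [0.3486, -0.2976, 0.2533]
tcp_rot: [2.49, -1.916, 0.0]
wrist_force: [0.1, -1.2, 0.2]
width: -0.0
```

>>> move_arm(series="0 0 0 -.12 -.11 0 -1;0 0 0 -.25 -.22 0 -1;0 0 0 -.37 -.33 0 -1;0 0 0 -.5 -.44 0 -1;0 0 0 -.62 -.55 0 -1;0 0 0 -.75 -.66 0 -1;0 0 0 -.87 -.76 0 -1;0 0 0 -.99 -.867 0 -1")

```text
time: 3.55
tool_pos: [0.4069, -0.1797, 0.2533]
tcp_rot: [2.49, -1.916, 0.0]
wrist_force: [-0.3, 0.4, 0.5]
width: 0.001
```

>>> move_arm(series="0 0 0 -.12 -.11 0 -1;0 0 0 -.25 -.22 0 -1;0 0 0 -.37 -.33 0 -1;0 0 0 -.5 -.44 0 -1;0 0 0 -.62 -.55 0 -1;0 0 0 -.75 -.66 0 -1;0 0 0 -.87 -.76 0 -1;0 0 0 -.99 -.867 0 -1")

```text
time: 4.35
tool_pos: [0.4652, -0.0617, 0.2533]
tcp_rot: [-2.49, 1.916, -0.0]
wrist_force: [0.6, -0.0, 0.2]
width: 0.002
```

>>> move_arm(series="0 0 0 -.12 -.11 0 -1;0 0 0 -.25 -.22 0 -1;0 0 0 -.37 -.33 0 -1;0 0 0 -.5 -.44 0 -1;0 0 0 -.62 -.55 0 -1;0 0 0 -.75 -.66 0 -1;0 0 0 -.87 -.76 0 -1;0 0 0 -.99 -.867 0 -1")

```text
time: 5.15
tool_pos: [0.5239, 0.0561, 0.2533]
tcp_rot: [2.49, -1.916, 0.0]
wrist_force: [-0.4, -0.2, -0.1]
width: -0.003
```

Run:
```python
from goal import *
need([-.065,0,.12],-1)
```

```text
t 5.15 tcp_cr mm [-113.  -121.7  253.3] shift/100mm [-0.982 -0.864  1.333] turn/120 [ 0.    -0.     0.165] F [-0.4 -0.2 -0.1] w -0.0 q [ 0.06 -0.02  1.92 -0.    1.24  1.37]
```

>>> move_arm(series="0 0 .03 -.14 -.12 .1 -1;0 0 .06 -.28 -.24 .2 -1;0 0 .09 -.42 -.36 .3 -1;0 0 .12 -.56 -.5 .4 -1;0 0 .15 -.7 -.62 .5 -1;0 0 .165 -.84 -.74 .6 -1;0 0 .165 -.97 -.85 .7 -1;0 0 .165 -.97 -.85 .7 -1")

```text
time: 5.95
tool_pos: [0.5807, 0.1722, 0.1813]
tcp_rot: [2.124, -2.312, -0.003]
wrist_force: [0.9, -0.3, -0.5]
width: -0.003
```

Run:
```python
from goal import *
need([-.065,0,.12],-1)
c=cam("wrist"); im=c["pixels"][:,:,::-1].copy(); p=CR
def L(A,col):
    q=proj(c,fr(p,np.array(A)/1e3)).astype(int); cv2.polylines(im,[q.reshape(-1,1,2)],True,col,1)
L([(85,47,60),(85,-47,60),(40,-47,60),(40,47,60)],(0,0,255))
L([(-100,34,29),(-100,-34,29),(-42,-34,29),(-42,34,29)],(0,255,0))
L([(-88,24,29),(-88,-24,29),(-42,-24,29),(-42,24,29)],(0,255,0))
L([(-22,47,36),(40,47,36),(40,37,36),(-22,37,36)],(255,0,0))
L([(-22,-47,36),(40,-47,36),(40,-37,36),(-22,-37,36)],(255,0,0))
cv2.imwrite("pics/w1.png",im)
```

```text
t 5.95 tcp_cr mm [-66.5  -1.  181.3] shift/100mm [-0.011 -0.016  0.612] turn/120 [ 0.001 -0.     0.001] F [ 0.9 -0.3 -0.5] w -0.0 q [0.25 0.19 1.83 0.   1.12 1.9 ]
```

View pics/w1.png

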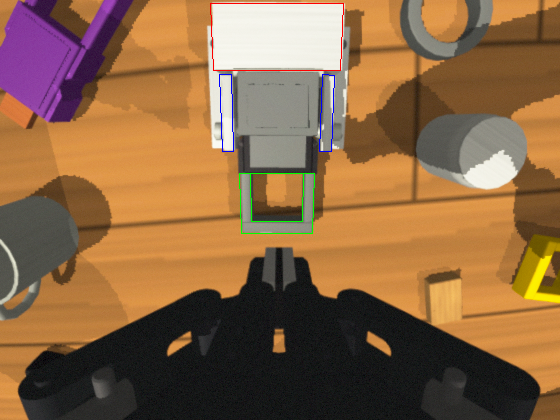

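The wrist view confirms the fit: the handle window is at about (278,197) and the overlay matches. Descending into the window now.

>>> move_arm(series="0 0 0 -.01 -.015 .12 -1;0 0 0 -.01 -.015 .24 -1;0 0 0 -.01 -.015 .36 -1;0 0 0 -.01 -.015 .48 -1;0 0 0 -.01 -.015 .6 -1;0 0 0 -.01 -.015 .7 -1;0 0 0 -.01 -.015 .8 -1;0 0 0 -.01 -.015 .8 -1")

```text
time: 6.8
tool_pos: [0.5812, 0.1709, 0.1012]
tcp_rot: [2.121, -2.314, -0.003]
wrist_force: [-0.1, 0.6, -0.8]
width: 0.0
```

Run:
```python
from goal import *
need([-.065,0,.032],-1)
c=cam("wrist"); cv2.imwrite("pics/w2.png",c["pixels"][:,:,::-1])
```

```text
t 6.8 tcp_cr mm [-65.8  -2.3 101.2] shift/100mm [-0.024 -0.01   0.692] turn/120 [ 0.002 -0.001 -0.   ] F [-0.1  0.6 -0.8] w 0.0 q [0.24 0.27 1.89 0.   0.98 1.9 ]
```

View pics/w2.png

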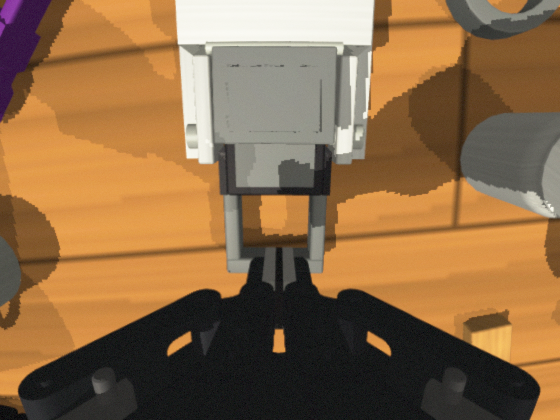

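>>> move_arm(series="0 0 0 -.01 -.01 .1 -1;0 0 0 -.02 -.01 .2 -1;0 0 0 -.02 -.01 .3 -1;0 0 0 -.02 -.01 .4 -1;0 0 0 -.02 -.01 .5 -1;0 0 0 -.02 -.01 .6 -1;0 0 0 -.02 -.01 .69 -1;0 0 0 -.02 -.01 .69 -1")

```text
time: 7.65
tool_pos: [0.5823, 0.1728, 0.0323]
tcp_rot: [2.121, -2.314, -0.002]
wrist_force: [-1.1, -0.1, -1.1]
width: -0.003
```

Run:
```python
from goal import *
need([-.065,0,.032],-1)
c=cam("side"); crop(c,"s2.png",160,180,280,270,6)
```

```text
t 7.65 tcp_cr mm [-64.9  -0.3  32.3] shift/100mm [-0.003  0.001  0.003] turn/120 [ 0.001 -0.    -0.   ] F [-1.1 -0.1 -1.1] w -0.0 q [0.25 0.36 1.92 0.   0.86 1.9 ]
```

View pics/s2.png

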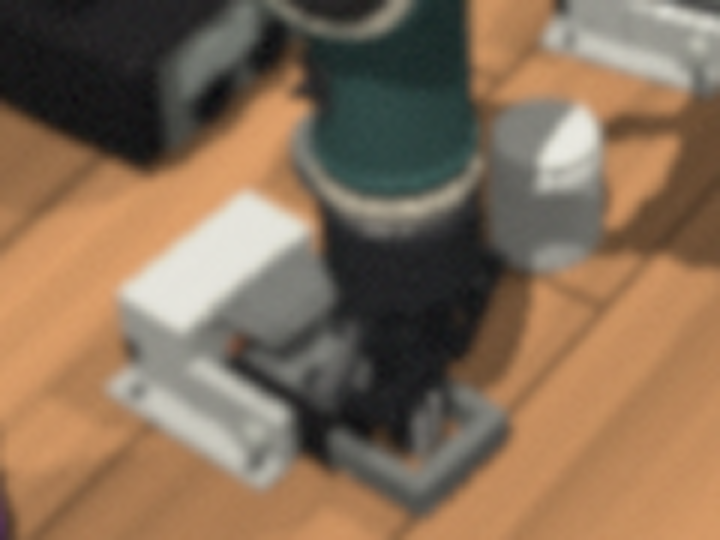

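The fingers are inside the window, in free air. Pulling along +tool y now.

>>> move_arm(series="0 0 0 0 .08 0 -1;0 0 0 0 .16 0 -1;0 0 0 0 .22 0 -1;0 0 0 0 .28 0 -1;0 0 0 0 .36 0 -1;0 0 0 0 .45 0 -1;0 0 0 0 .55 0 -1;0 0 0 0 .65 0 -1")

```text
time: 8.5
tool_pos: [0.5198, 0.1791, 0.0355]
tcp_rot: [-2.121, 2.313, -0.003]
wrist_force: [3.2, -0.9, 1.1]
width: 0.005
```

Run:
```python
from goal import *
need([-.18,0,.032],-1)
c=cam("top"); crop(c,"t3.png",150,110,270,230,5)
```

```text
t 8.5 tcp_cr mm [-127.8    0.6   35.5] shift/100mm [0.006 0.523 0.034] turn/120 [-0.002  0.001 -0.   ] F [ 3.2 -0.9  1.1] w 0.0 q [ 0.29  0.26  2.05 -0.    0.82  1.94]
```

View pics/t3.png

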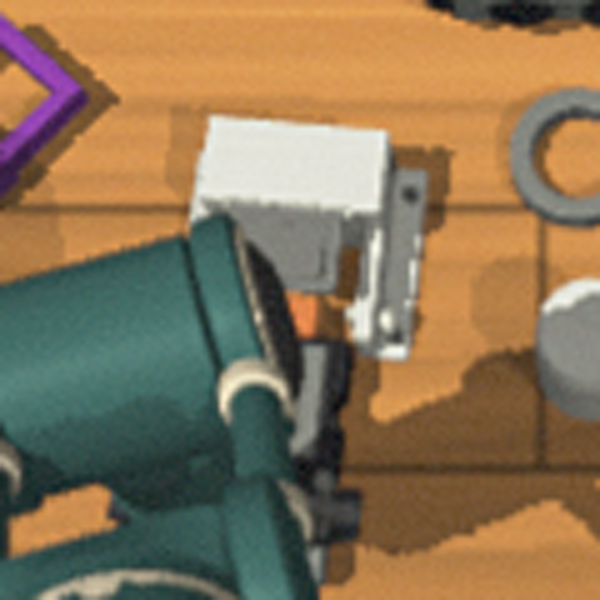

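>>> move_arm(series="0 0 0 0 .08 .01 -1;0 0 0 0 .16 .02 -1;0 0 0 0 .24 .02 -1;0 0 0 0 .32 .02 -1;0 0 0 0 .4 .02 -1;0 0 0 0 .48 .02 -1;0 0 0 0 .56 .02 -1;0 0 0 0 .56 .02 -1")

```text
time: 9.35
tool_pos: [0.461, 0.1834, 0.0318]
tcp_rot: [2.122, -2.314, -0.002]
wrist_force: [0.4, -0.4, 2.4]
width: 0.002
```

Run:
```python
from goal import *
need([-.174,0,.032],-1)
```

```text
t 9.35 tcp_cr mm [-186.7   -0.2   31.8] shift/100mm [-0.002 -0.127 -0.002] turn/120 [ 0.001 -0.     0.   ] F [ 0.4 -0.4  2.4] w 0.0 q [0.33 0.18 2.16 0.   0.8  1.99]
```

>>> move_arm(series="0 0 0 0 -.06 0 -1;0 0 0 0 -.12 0 -1;0 0 0 0 -.12 -.15 -1;0 0 0 0 -.12 -.3 -1;0 0 0 0 -.12 -.5 -1;0 0 0 0 -.12 -.7 -1;0 0 0 0 -.12 -.9 -1;0 0 0 0 -.12 -1 -1")

```text
time: 10.15
tool_pos: [0.476, 0.1827, 0.1336]
tcp_rot: [-2.122, 2.315, -0.0]
wrist_force: [1.4, 0.4, 0.1]
width: 0.003
```

Run:
```python
from goal import *
need([.0,0,.132],-1)
c=cam("wrist"); cv2.imwrite("pics/w4.png",c["pixels"][:,:,::-1])
c=cam("side"); crop(c,"s4.png",160,180,290,280,6)
```

```text
t 10.15 tcp_cr mm [-171.7    0.3  133.6] shift/100mm [ 0.002 -1.717  0.018] turn/120 [-0.  0. -0.] F [1.4 0.4 0.1] w 0.0 q [0.32 0.06 2.07 0.   1.01 1.98]
```

View pics/w4.png

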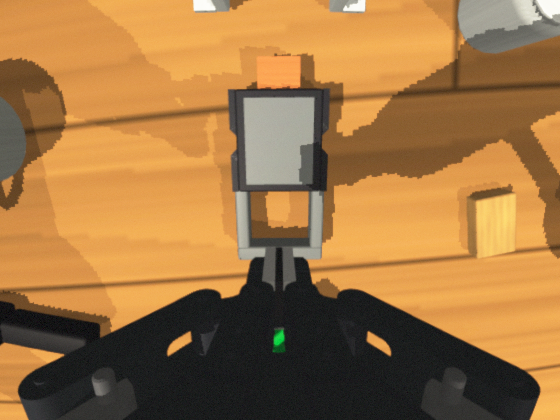

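View pics/s4.png

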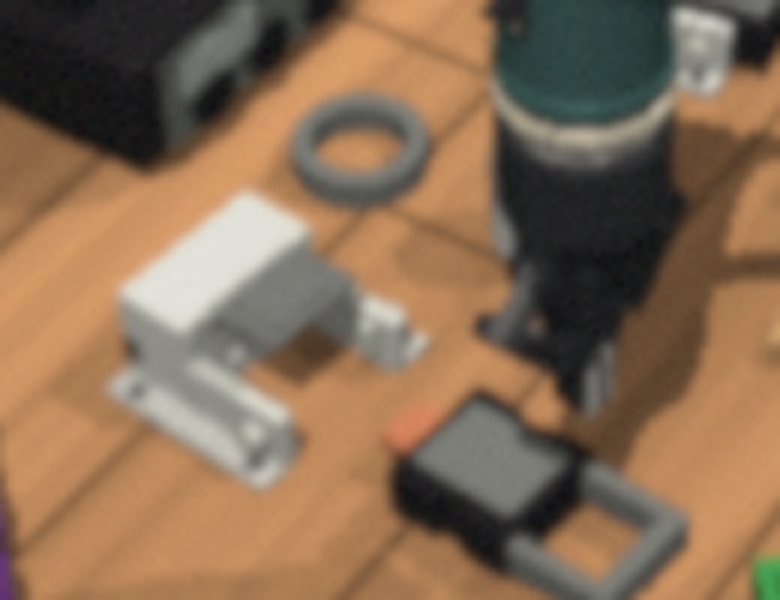

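The pack is out, flat and clear. The cover is about level. Moving over it now.

>>> move_arm(series="0 0 0 0 -.12 0 -1;0 0 0 0 -.25 0 -1;0 0 0 0 -.38 0 -1;0 0 0 0 -.5 0 -1;0 0 0 0 -.62 0 -1;0 0 0 0 -.75 0 -1;0 0 0 0 -.88 0 -1;0 0 0 0 -1 0 -1")

```text
time: 11.05
tool_pos: [0.576, 0.1738, 0.1323]
tcp_rot: [-2.123, 2.316, -0.0]
wrist_force: [-0.2, 1.1, -0.5]
width: 0.0
```

>>> move_arm(series="0 0 0 0 -.12 0 -1;0 0 0 0 -.25 0 -1;0 0 0 0 -.38 0 -1;0 0 0 0 -.5 0 -1;0 0 0 0 -.62 0 -1;0 0 0 0 -.72 0 -1;0 0 0 0 -.75 0 -1;0 0 0 0 -.75 0 -1")

```text
time: 11.85
tool_pos: [0.6498, 0.1673, 0.1322]
tcp_rot: [2.123, -2.316, -0.0]
wrist_force: [0.3, -0.4, -0.7]
width: 0.002
```

Run:
```python
from goal import *
need([.005,0,.06],-1)
c=cam("side"); crop(c,"s5.png",160,180,290,280,6)
```

```text
t 11.85 tcp_cr mm [2.800e+00 1.000e-01 1.322e+02] shift/100mm [ 0.001 -0.022  0.722] turn/120 [ 0. -0. -0.] F [ 0.3 -0.4 -0.7] w 0.0 q [0.21 0.35 1.73 0.   1.07 1.87]
```

View pics/s5.png

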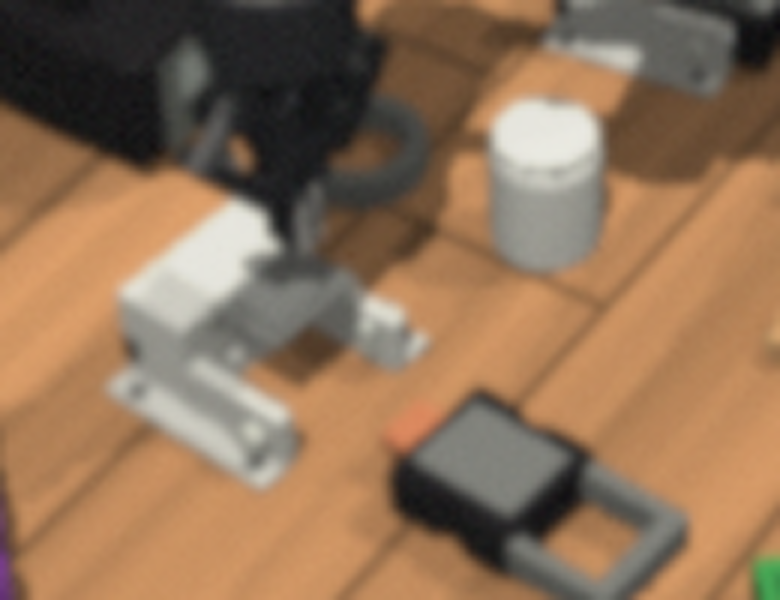

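>>> move_arm(series="0 0 0 0 0 .15 -1;0 0 0 0 0 .28 -1;0 0 0 0 0 .38 -1;0 0 0 0 0 .48 -1;0 0 0 0 0 .58 -1;0 0 0 0 0 .68 -1;0 0 0 0 0 .76 -1;0 0 0 0 0 .83 -1")

```text
time: 12.7
tool_pos: [0.6494, 0.1674, 0.0485]
tcp_rot: [2.123, -2.316, -0.0]
wrist_force: [-1.1, -0.5, 0.7]
width: -0.002
```

Run:
```python
from goal import *
need([.025,0,.045],-1)
c=cam("side"); crop(c,"s6.png",160,180,290,280,6)
```

```text
t 12.7 tcp_cr mm [ 2.4  0.1 48.5] shift/100mm [ 0.001 -0.226  0.035] turn/120 [ 0. -0. -0.] F [-1.1 -0.5  0.7] w -0.0 q [0.22 0.44 1.77 0.   0.93 1.87]
```

View pics/s6.png

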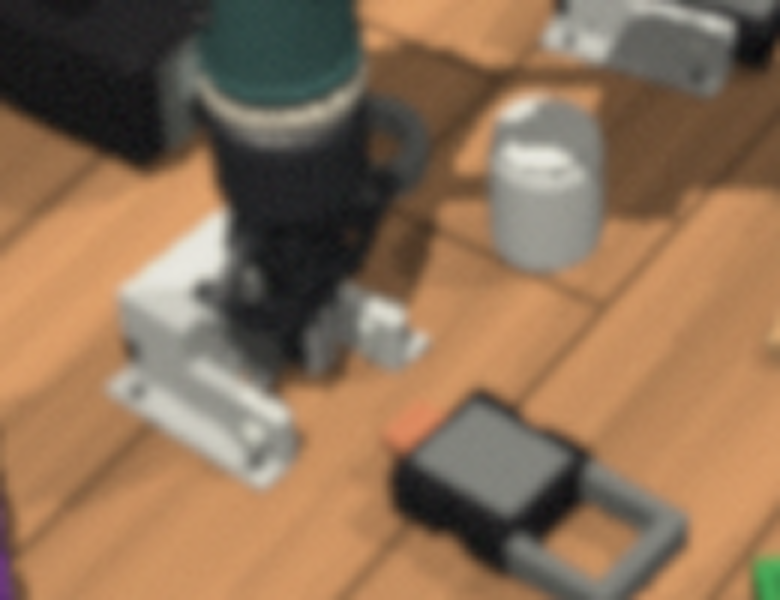

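>>> move_arm(series="0 0 0 0 -.04 .02 -1;0 0 0 0 -.08 .03 -1;0 0 0 0 -.11 .03 -1;0 0 0 0 -.14 .03 -1;0 0 0 0 -.17 .03 -1;0 0 0 0 -.19 .03 -1;0 0 0 0 -.21 .03 -1;0 0 0 0 -.21 .03 -1")

```text
time: 13.55
tool_pos: [0.6708, 0.1656, 0.0464]
tcp_rot: [-2.123, 2.315, -0.001]
wrist_force: [-0.0, -0.2, -0.8]
width: -0.002
```

Run:
```python
from goal import *
need([.025,0,.045],-1)
```

```text
t 13.55 tcp_cr mm [23.9  0.2 46.4] shift/100mm [ 0.002 -0.011  0.014] turn/120 [-0.  0. -0.] F [-0.  -0.2 -0.8] w -0.0 q [ 0.21  0.47  1.73 -0.    0.94  1.86]
```

Not at the stop yet, so I'll continue gently.

>>> move_arm(series="0 0 0 0 -.01 0 -1;0 0 0 0 -.02 0 -1;0 0 0 0 -.02 0 -1;0 0 0 0 -.03 0 -1;0 0 0 0 -.03 0 -1;0 0 0 0 -.04 0 -1;0 0 0 0 -.04 0 -1;0 0 0 0 -.04 0 -1")

```text
time: 14.35
tool_pos: [0.6714, 0.1655, 0.0463]
tcp_rot: [2.12, -2.312, -0.006]
wrist_force: [-9.8, 0.9, 7.5]
width: -0.001
```

Run:
```python
from goal import *
need([.025,0,.045],-1)
c=cam("wrist"); cv2.imwrite("pics/w7.png",c["pixels"][:,:,::-1])
c=cam("side"); crop(c,"s7.png",160,180,290,280,6)
```

```text
t 14.35 tcp_cr mm [24.4  0.1 46.3] shift/100mm [ 0.001 -0.006  0.013] turn/120 [ 0.003 -0.    -0.   ] F [-9.8  0.9  7.5] w -0.0 q [0.21 0.48 1.72 0.   0.95 1.86]
```

View pics/s7.png

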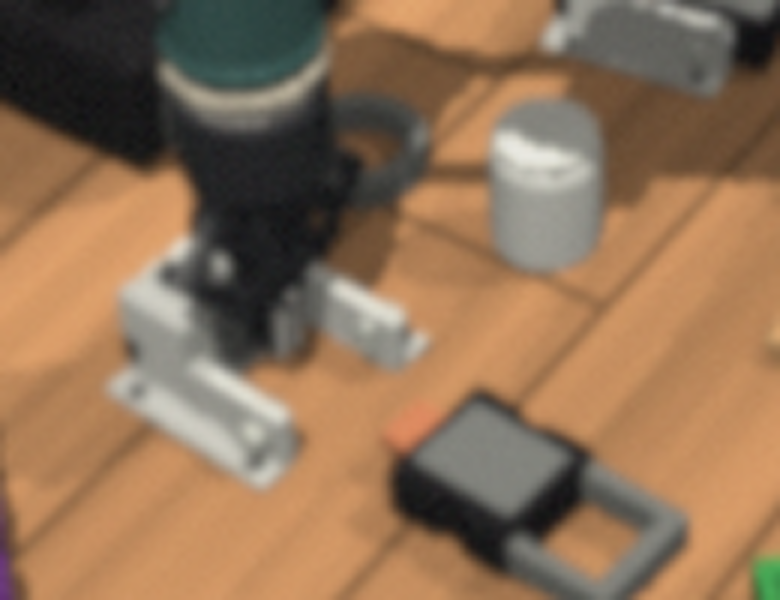

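View pics/w7.png

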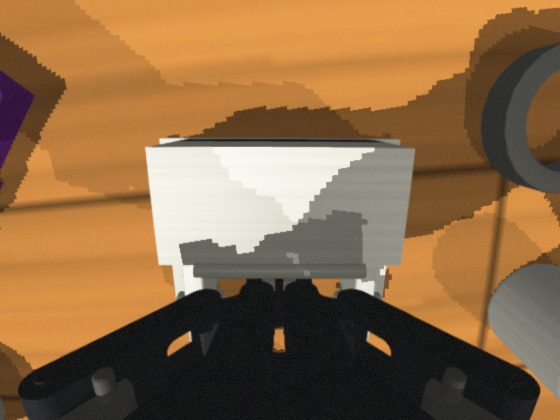

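The push met firm resistance (about 10 N) where a shut cover would be. Backing off along cradle −x, then up, to check.

>>> move_arm(series="0 0 0 0 .06 0 -1;0 0 0 0 .14 0 -1;0 0 0 0 .22 0 -1;0 0 0 0 .3 -.1 -1;0 0 0 0 .36 -.3 -1;0 0 0 0 .42 -.5 -1;0 0 0 0 .5 -.75 -1;0 0 0 0 .6 -1 -1")

```text
time: 15.25
tool_pos: [0.6141, 0.1704, 0.1478]
tcp_rot: [-2.123, 2.315, -0.001]
wrist_force: [0.2, 0.7, -0.9]
width: -0.003
```

>>> move_arm(series="0 0 0 0 .15 -.15 -1;0 0 0 0 .3 -.3 -1;0 0 0 0 .45 -.4 -1;0 0 0 0 .6 -.4 -1;0 0 0 0 .75 -.4 -1;0 0 0 0 .9 -.4 -1;0 0 0 0 1 -.4 -1;0 0 0 0 1 -.4 -1")

```text
time: 16.05
tool_pos: [0.5131, 0.1791, 0.1855]
tcp_rot: [2.123, -2.314, -0.001]
wrist_force: [1.2, 0.3, -0.2]
width: -0.004
```

Run:
```python
from goal import *
need([.025,0,.045],-1)
def ov(c,n,b,k):
    im=c["pixels"][b[1]:b[3],b[0]:b[2],::-1]; im=cv2.resize(im,None,fx=k,fy=k,interpolation=cv2.INTER_CUBIC)
    def L(A,col):
        q=((proj(c,fr(CR,np.array(A)/1e3))-b[:2]+.5)*k-.5).astype(int); cv2.polylines(im,[q.reshape(-1,1,2)],True,col,1)
    for th,col in((0,(0,255,0)),(.3,(0,0,255))):
        s,co=np.sin(th)*46,np.cos(th)*46
        L([(38,30,60),(38,-30,60),(38-s,-30,60-co),(38-s,30,60-co)],col)
    h=-114
    L([(h-36,35,36),(h-36,-35,36),(h+36,-35,36),(h+36,35,36)],(255,255,0))
    cv2.imwrite("pics/"+n,im)
ov(cam("wrist"),"w8.png",(0,0,560,420),1)
ov(cam("side"),"s8.png",(160,180,290,280),6)
c=cam("side"); crop(c,"s8n.png",160,180,290,280,6); c=cam("top"); cv2.imwrite("pics/t8.png",c["pixels"][:,:,::-1])
```

```text
t 16.05 tcp_cr mm [-134.4   -0.   185.5] shift/100mm [-0.    -1.597  1.402] turn/120 [ 0.001 -0.     0.   ] F [ 1.2  0.3 -0.2] w -0.0 q [0.29 0.07 1.96 0.   1.12 1.95]
```

View pics/w8.png

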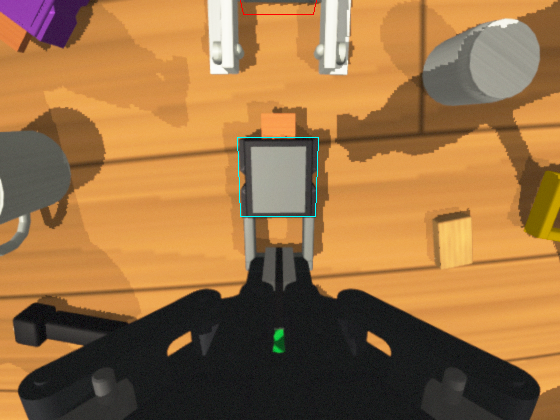

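View pics/s8.png

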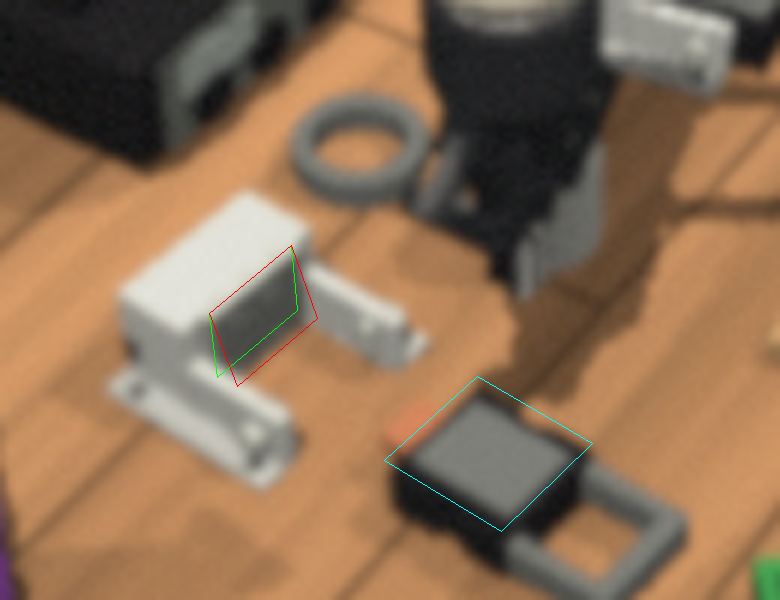

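View pics/s8n.png

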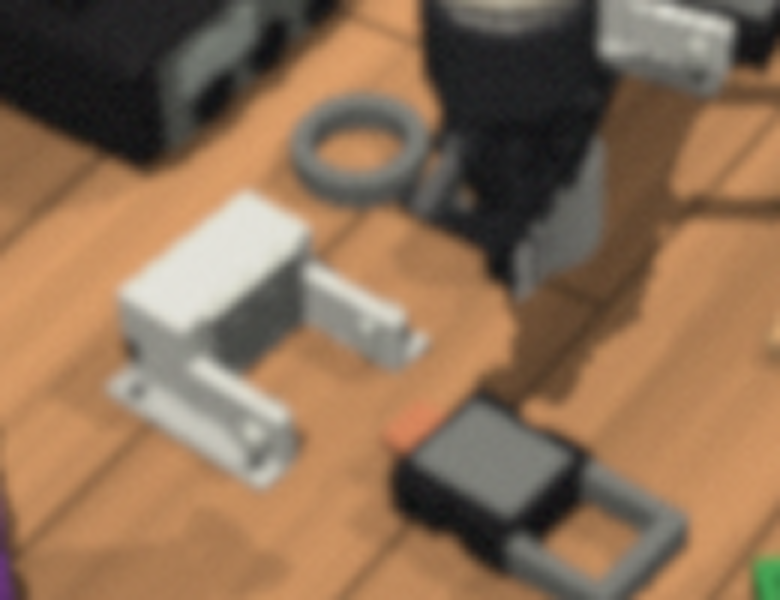

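View pics/t8.png

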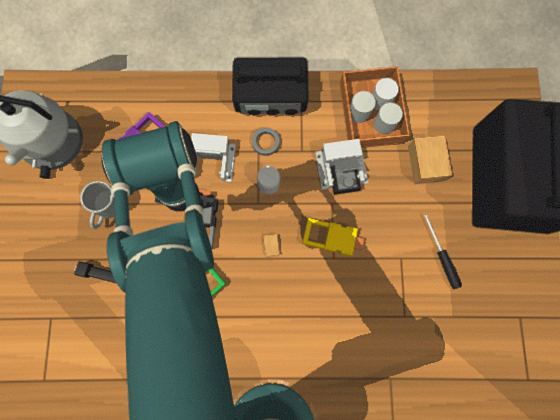

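Run:
```python
from goal import *
c=cam("side"); b=(185,210,225,250);k=14
base=cv2.resize(c["pixels"][b[1]:b[3],b[0]:b[2],::-1],None,fx=k,fy=k,interpolation=cv2.INTER_CUBIC)
base=cv2.convertScaleAbs(base,alpha=1.6)
im2=base.copy()
def L(A,col):
    q=((proj(c,fr(CR,np.array(A)/1e3))-b[:2]+.5)*k-.5).astype(int); cv2.polylines(im2,[q.reshape(-1,1,2)],True,col,1)
for th,col in((0,(0,255,0)),(.15,(0,255,255)),(.3,(0,0,255))):
    s,co=np.sin(th),np.cos(th)
    f=lambda y,l,t:(38-s*l-co*t,y,60-co*l+s*t)
    L([f(30,0,2),f(-30,0,2),f(-30,46,2),f(30,46,2)],col)
cv2.imwrite("pics/z.png",cv2.resize(np.hstack([base,im2]),(800,400)))
```

View pics/z.png

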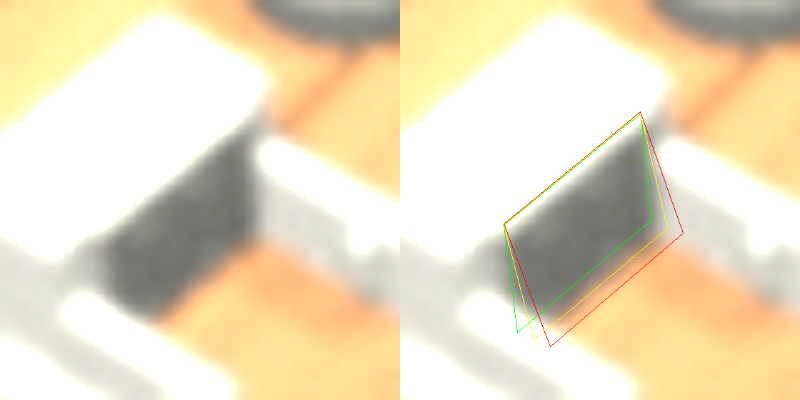

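The plate's edge lines up with the shut pose. I'll tilt the wrist camera towards it for one clearer check.

>>> move_arm(series=".05 0 0 0 .1 0 -1;.1 0 0 0 .2 0 -1;.15 0 0 0 .3 0 -1;.2 0 0 0 .3 0 -1;.25 0 0 0 .3 0 -1;.3 0 0 0 .3 0 -1;.3 0 0 0 .3 0 -1;.3 0 0 0 .3 0 -1")

```text
time: 17.1
tool_pos: [0.4878, 0.1737, 0.192]
tcp_rot: [-1.799, 1.949, -0.609]
wrist_force: [-0.2, 0.7, 0.3]
width: -0.004
```

Run:
```python
from goal import *
need([.025,0,.045],-1)
c=cam("wrist"); cv2.imwrite("pics/w9n.png",c["pixels"][:,:,::-1])
u,v=proj(c,fr(CR,[[.036,0,.04]]))[0].astype(int); print(u,v)
b=(u-60,max(v-60,0),u+60,max(v-60,0)+120);k=5
im2=cv2.resize(c["pixels"][b[1]:b[3],b[0]:b[2],::-1],None,fx=k,fy=k,interpolation=cv2.INTER_CUBIC)
def L(A,col):
    q=((proj(c,fr(CR,np.array(A)/1e3))-b[:2]+.5)*k-.5).astype(int); cv2.polylines(im2,[q.reshape(-1,1,2)],True,col,1)
for th,col in((0,(0,255,0)),(.15,(0,255,255)),(.3,(0,0,255))):
    s,co=np.sin(th),np.cos(th)
    f=lambda y,l,t:(38-s*l-co*t,y,60-co*l+s*t)
    L([f(30,0,2),f(-30,0,2),f(-30,46,2),f(30,46,2)],col)
cv2.imwrite("pics/w9.png",im2)
```

```text
t 17.1 tcp_cr mm [-159.2   -7.6  192. ] shift/100mm [-0.046 -0.659  2.263] turn/120 [-0.293  0.005  0.003] F [-0.2  0.7  0.3] w -0.0 q [ 0.48 -0.27  2.37 -0.58  0.58  2.55]
274 119
```

View pics/w9n.png

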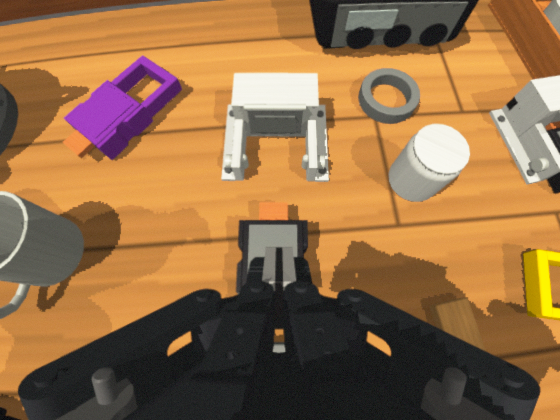

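View pics/w9.png

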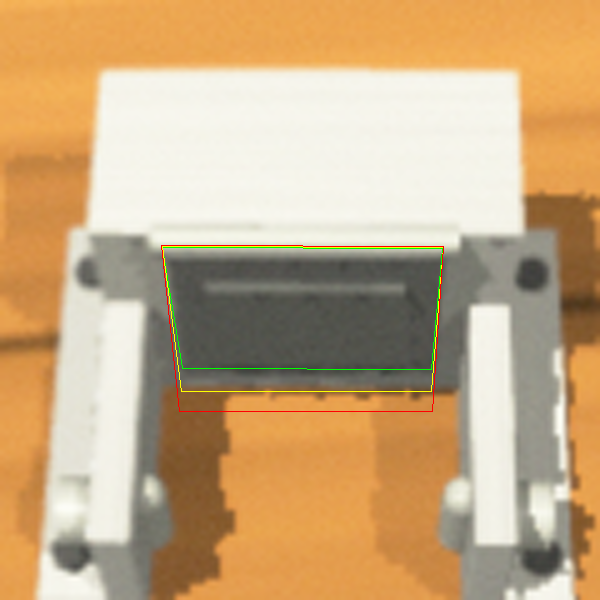

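The plate's lower edge is at about row 373 in the zoomed crop, which matches the shut (green) pose; the strip below it is the bare block. The last joint is near its range limit, so I'll untilt, then check and hand in.

>>> move_arm(series="-.05 0 0 0 -.05 0 -1;-.1 0 0 0 -.1 0 -1;-.15 0 0 0 -.15 0 -1;-.2 0 0 0 -.2 -.0 -1;-.25 0 0 0 -.2 -.1 -1;-.29 0 0 0 -.2 -.2 -1;-.29 0 0 0 -.2 -.2 -1;-.29 0 0 0 -.2 -.2 -1")

```text
time: 17.95
tool_pos: [0.4939, 0.1731, 0.2197]
tcp_rot: [-2.127, 2.296, -0.003]
wrist_force: [-0.1, 0.7, -0.2]
width: -0.003
```

Run:
```python
from goal import *
need([.025,0,.045],-1)
c=cam("side"); cv2.imwrite("pics/s10.png",c["pixels"][:,:,::-1])
```

```text
t 17.95 tcp_cr mm [-153.    -7.7  219.7] shift/100mm [-0.046 -1.764  1.764] turn/120 [-0.004  0.004  0.005] F [-0.1  0.7 -0.2] w -0.0 q [ 0.29 -0.01  1.97  0.    1.17  1.93]
```

View pics/s10.png

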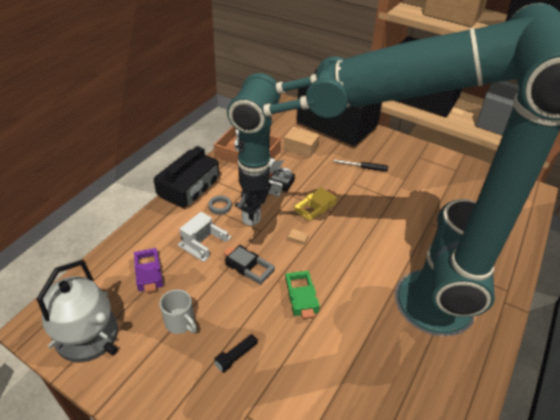

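The pack is flat at about (245,263), the cover is shut, the other objects look unmoved and the arm is clear of everything.

```bash
python3 -c "
from workcell import bot; print(bot.finish_job())"
```

```text
the job is handed in; nothing more can be done
None
```

I pulled the U-handled pack straight out past its catch and left it flat on the bench. Then I swung its cradle's dust cover shut and handed the job in at about 18 s of the 48 s. The hand-in gives no verdict, so the points below are my own checks.

- **Pack:** the camera overlay put its origin about 114 mm in front of the cradle and close to the centre line. It was flat and clear of the cradle.
- **Cover:** pushing it home met firm resistance of about 10 N. That reading came with about 7.5 N upward, which I put down to friction but did not prove. In a close wrist-camera view the cover's lower edge matched the fully shut position.
- **Everything else:** the other pack, its cover and the bystanders looked unmoved in the pictures, though I did not measure them. The arm ended up clear with almost no force on it.
- **Joint limit:** while I tilted the camera for the cover check, the last joint reached 2.55 rad, right at its range limit. I moved it away again, and no fault was reported.

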